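# Snap the end cover into a bearing unit with the seating driver

## Robot

A 6-joint arm with a two-finger parallel gripper is mounted at the origin on a cart in front of the work surface, level with it; the furniture and walls round the work are solid. World frame = base frame: x ahead of the robot, y to its left, z up, the work surface at z = 0. Lengths are in mm, angles in degrees, forces in N, time in s.
With the tool pointing down it reaches from about 350 to 850 mm from the base axis. Payload 8.1 kg.
Tool frame: the origin (TCP) lies at the centre of the arm's flange, where the gripper is bolted on; the fingertips stand 173 mm ahead of it and the grasp point (between the pads) lies 155 mm ahead of it; z points along the fingers, y is the line along which they close (so a half turn about z gives the same grasp; the last joint's range is limited). The gripper opens to 85 mm and grips with 20 to 120 N. Pads are 22 mm wide; open, the fingers measure 114 mm over their backs; the gripper's body (76 mm by 85 mm) begins 54 mm behind the grasp point. The pads swing forward as they close: fully open they stand 13 mm farther back than shut.
Start: joints at [-78.232, 7.471, 85.268, -0, 87.261, -4.893], TCP at [172.052, -574.809, 404.692] pointing down, gripper open.
Joint ranges: [-169.43, 169.43], [-51.17, 129.36], [1.28, 143.12], [-76.62, 256.62], [0, 156.53], [-152.29, 152.29]. Speed limits (degrees/s): [136.94, 136.94, 159.86, 180, 180, 180].

## Interface

Orientations are given as [roll, pitch, yaw] about the fixed x, y, z axes, in that order (R = Rz(yaw) Ry(pitch) Rx(roll)).
In Python, from bench import * gives the robot as it stands.
- The arm moves only by the shell command python3 -m jog 'ROWS' [FORCE]. ROWS is text: rows parted by semicolons, each of 7 numbers parted by spaces: the shift along the tool's x, y, z scaled (see below), then the turn, a rotation vector about the tool's x, y, z scaled (see below), then the closure, from -1 (fully open) to 1 (shut). In form: tx ty tz wx wy wz hand; .... A call has 1 to 5 rows; each row shifts and turns the commanded pose from where the row before left it, along the tool's axes as they then stand; what a row does not reach is not made up. The controller multiplies each number of a shift by 0.1 m and each number of a turn by 60 degrees. A row lasts 1/8 s, in which the tool goes at most 62.5 mm and 10.7 degrees, less where a joint would pass 70% of its speed; a pose out of reach is approached as far as the arm can. A call with a number of a shift or a turn outside -1 to 1 is refused whole. A call with a gripper value outside its range is refused whole. The fingers move at their own pace and stop on an object; FORCE is the grip in N (left out, the last holds). Time passes only in rows, so rows that do not move let the fingers close. It gives the time, the measured TCP pose, the force, the opening and the grip force at its end, in the units of the state.
- sense(): the state, without advancing time (a new reading comes with each control period).
- snapshot(name): name is "scene" or "top"; returns a dict with "img" (400x640x3 uint8, red, green, blue), "fx", "fy", "cx", "cy" (pixels), "extrinsics" (4x4, takes a point from camera to world coordinates). Camera axes: x right, y down, z forward; pixel columns grow to the right and rows downward; lengths in mm; the calibration is good to about 2 mm. A picture is of the moment at which its call begins. There is no depth.
- hand_in(): hands the job in; it is judged then, once.
The state is a dict: "time": time; "joint_pos": joint angles; "qd": joint speeds; "joint_efforts": joint torques, N m; "tool_pos": TCP position; "tcp_rot": TCP orientation; "ft_force": force on the tool from outside, world axes, zero at the start; "wrist_torque": the same for the moment, N m; "finger_gap": finger opening in mm; "grip_force": force on a finger pad.
Only numpy, scipy, OpenCV 4.12 (cv2) and the standard library are available. Lean on these libraries where they do the work, as an engineer would, in place of code of your own. Each camera call takes 0.05 s, during which the arm holds its last target. There are 200 camera calls.

## Task

Take the seating driver out of its wooden holder and use it to press the orange end cover squarely down into the green bearing unit past its click until it sits solidly on the bearing inside, and hold it down there firmly (10 to 25 N) for about a second. The cover is brittle: use only the driver on it, never the fingers, and never press with more than 30 N. Finally stand the driver back upright in its holder, and do not disturb the peg bush or the glue bottle.

Things in the scene. Friction and masses are not known exactly. Their poses are not given: they have to be found in the camera images.
- driver: Seating driver, 118 mm tall, about 0.25 kg, upright in its holder. Origin: centre of its flat underside; z up the tool. Round aluminium foot 36 mm across, 10 mm tall; then a 22 mm round shank; from 54 to 114 mm above the origin a black square handle 28 x 28 mm, flats facing the tool's x and y axes (grip across two opposite flats); round button on top.
- holder_seat (a point): Centre of the recess floor in the dark wooden holder block (fixed, 96 x 96 x 20 mm), 10 mm above the bench. The recess is 42 mm in diameter and 10 mm deep with a small chamfer; the driver's foot stands on its floor.
- cover: Orange plastic end cover, 14 mm tall, 30 g. Origin: centre of its underside; z up. Rim 45 mm in diameter and 3.5 mm thick at the bottom; above it a 37 mm round body with a flat top 14 mm above the origin. At the start it lies loose and level in the mouth of the bore on the noses of two spring latches, its underside about 3 mm below the hub's top face.
- unit: Green flange bearing unit, fixed to the bench: square flange 104 x 104 x 14 mm with four bolt heads, round hub 68 mm across whose top face is 46 mm above the origin; bore 48 mm in diameter, open upward. Origin: centre of the flange's underside, on the bench. The bearing in its bore stands on shims, so its face lies 12 to 19 mm below the hub's top face; you cannot see how deep.
- hub_mouth (a point): Centre of the bore's mouth, level with the hub's top face. Pressing the cover takes up to some 10 to 18 N at first; within 5 mm the latches jump over its rim and the force drops to almost nothing (the click); it then slides on freely and stops solid on the bearing's face, 9 to 17 mm below its start. From there each further millimetre of push adds some 15 to 30 N.
- peg_bush_a: Loose turned wooden peg bush, 17 mm in diameter, 26 mm tall, standing near the work; origin under its centre. Bystander.
- glue_bottle: Loose glue bottle, 62 x 58 x 160 mm, standing at the back of the work; origin under its centre. Bystander.

How it is judged (in metres and radians):
On the way, in this order (a step that is already met when the one before it is completed fails the run):
1. the driver is lifted clear of its holder, the cover still unpressed (z of driver in the frame of holder_seat above 0.03 m and z of cover in the frame of hub_mouth above -0.006 m), for 0.1 s.
2. the cover is past the click, down on the bearing and square, and the driver holds it down with 8 to 30 N for 0.8 s (horizontal distance between cover and hub_mouth below 0.004 m and z of cover in the frame of hub_mouth between -0.022 and -0.0105 m and angle between cover's own z axis and vertical below 0.06 rad and contact force between driver and cover between 8 and 30 N and angle between driver's own z axis and vertical below 0.12 rad), for 0.8 s.
At the end, for the whole second after the job is handed in: The cover is home in the bearing unit (underside 10.5 to 22 mm below the hub's top face, centred within 4 mm, tilted less than 0.06 rad), and the driver stands at rest and upright (within 0.08 rad) on the recess floor of its holder (within 3 mm in height, 6 mm sideways) (horizontal distance between cover and hub_mouth below 0.004 m and z of cover in the frame of hub_mouth between -0.022 and -0.0105 m and angle between cover's own z axis and vertical below 0.06 rad and horizontal distance between driver and holder_seat below 0.006 m and z of driver in the frame of holder_seat between -0.003 and 0.003 m and angle between driver's own z axis and vertical below 0.08 rad and linear speed of each of driver, cover below 0.02 m/s); the robot touches nothing.
It fails at once if the driver presses the cover with more than 30 N (contact force between driver and cover above 30 N).
It fails at once if the fingers touch the cover (contact force between the fingers and cover above 0.5 N).
It fails at once if the peg bush or the glue bottle is moved more than 20 mm or tipped over (distance of any of peg_bush_a, glue_bottle from where it was at the start of the episode above 0.02 m or angle between any of peg_bush_a, glue_bottle's own z axis and vertical above 0.4 rad).
It also fails if it takes over 69 s, if anything falls off the work surface, if the arm or the gripper's body presses on something with over 40 N, if the wrist force passes 120 N, or if a joint passes its speed limit or range.

## Working session

There is one attempt and no reset: what is moved stays moved. The work goes in short steps, Python scripts to look and compute and a shell command to move; the robot and the scene stay as the last step left them, time stands still between calls to the robot, and variables do not carry over. Pictures are saved under pics/ and viewed, at most 10 in all, crops included, and the job is handed in when it is done.

```bash
mkdir -p pics; ls
python3 - <<'E'
from bench import *
import cv2
s=sense();print(s)
for n in("scene","top"):
    d=snapshot(n);cv2.imwrite(f"pics/{n}0.png",d["img"][:,:,::-1]);print(n,d["fx"],d["fy"],d["cx"],d["cy"],d["extrinsics"])
E
```

```text
pics
{'time': 0.0, 'joint_pos': array([-7.82308155e+01,  7.51513408e+00,  8.53293970e+01,  2.27172713e-04,
        8.72631605e+01, -4.89264232e+00]), 'qd': array([-0.0745407 , -0.02364111,  0.02112963,  0.12586867,  0.01609844,
        0.08780075]), 'joint_efforts': array([-3.57823556e-04, -5.69394886e+01, -5.00553060e+01, -1.21814592e-04,
        1.44775759e-02, -6.02513478e-05]), 'tool_pos': array([ 172.01154477, -574.56921751,  403.64274658]), 'tcp_rot': array([-1.79892720e+02, -9.41096357e-03,  1.66618069e+01]), 'ft_force': array([ 0.04365132, -0.1848047 , -0.59513813]), 'wrist_torque': array([-0.04863451,  0.01002217, -0.00609554]), 'grip_force': 0.0, 'finger_gap': 85.64520602514918}
scene 476.65098615177993 476.65098615177993 321.51753452934986 190.80864826763465 [[-7.02691038e-01 -4.49261929e-01  5.51714623e-01  1.30706227e+02]
 [-7.11476004e-01  4.38006613e-01 -5.49501686e-01  5.03686976e+02]
 [ 5.21553420e-03 -7.78661625e-01 -6.27422404e-01  6.38873994e+02]
 [ 0.00000000e+00  0.00000000e+00  0.00000000e+00  1.00000000e+00]]
top 465.3935553644663 465.3935553644663 317.4671032271304 192.41328643901335 [[-9.16175532e-03 -9.91243273e-01  1.31730167e-01  4.51385563e+02]
 [-9.99729318e-01  1.18972226e-02  1.99936475e-02 -9.13301034e+00]
 [-2.13857917e-02 -1.31511333e-01 -9.91083961e-01  1.20913236e+03]
 [ 0.00000000e+00  0.00000000e+00  0.00000000e+00  1.00000000e+00]]
```

View pics/scene0.png

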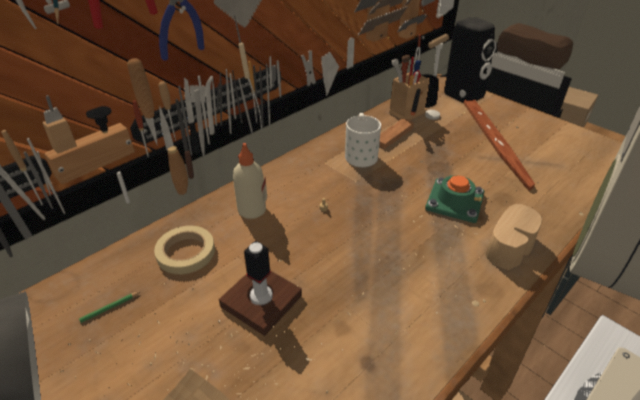

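View pics/top0.png

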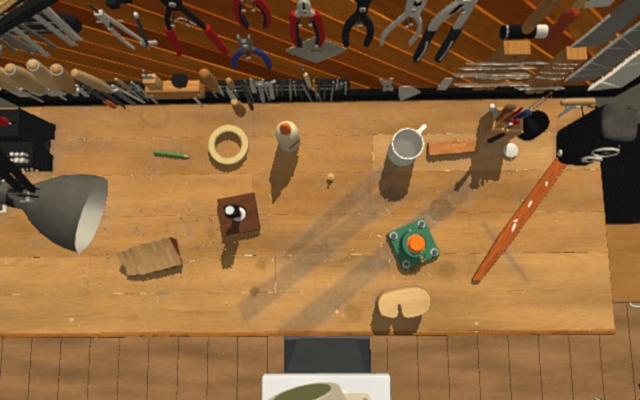

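Top view: driver in the holder near (235,212), unit and cover near (415,243), bottle at (288,135), peg bush at (330,177). Scene view: driver (260,270), cover (458,183), bottle (250,185).

```bash
cat > h.py <<'E'
from bench import *
import cv2, numpy as np
def ray(d,u,v):
    E=d["extrinsics"];r=E[:3,:3]@np.array([(u-d["cx"])/d["fx"],(v-d["cy"])/d["fy"],1]);return E[:3,3],r/np.linalg.norm(r)
def onz(d,u,v,z):
    o,r=ray(d,u,v);return (o+r*(z-o[2])/r[2])
def two(d1,p1,d2,p2):
    o1,r1=ray(d1,*p1);o2,r2=ray(d2,*p2)
    s=np.linalg.lstsq(np.c_[r1,-r2],o2-o1,rcond=None)[0]
    a,b=o1+s[0]*r1,o2+s[1]*r2;return (a+b)/2,np.linalg.norm(a-b)
def blob(img,lo,hi,box):
    x0,y0,x1,y1=box;m=np.zeros(img.shape[:2],np.uint8)
    m[y0:y1,x0:x1]=cv2.inRange(cv2.cvtColor(img,cv2.COLOR_RGB2HSV)[y0:y1,x0:x1],lo,hi)
    c=max(cv2.findContours(m,cv2.RETR_EXTERNAL,cv2.CHAIN_APPROX_NONE)[0],key=cv2.contourArea)
    M=cv2.moments(c);return np.array([M["m10"],M["m01"]])/M["m00"],c
E
python3 - <<'E'
from h import *
S=snapshot("scene");T=snapshot("top")
b=lambda d,lo,hi,box:blob(d["img"],lo,hi,box)
o1,c1=b(S,(3,150,120),(20,255,255),(440,170,475,200));o2,c2=b(T,(3,150,120),(20,255,255),(400,225,430,260))
print("cover",o1,o2,cv2.contourArea(c1),cv2.contourArea(c2),two(S,o1,T,o2),onz(T,*o2,57),onz(S,*o1,55))
w1,c1=b(S,(0,0,150),(180,70,255),(240,235,275,262));w2,c2=b(T,(0,0,150),(180,70,255),(220,200,250,225))
print("white",w1,w2,cv2.boundingRect(c1),cv2.boundingRect(c2))
g,c=b(T,(60,60,20),(95,255,255),(375,205,450,280))
r=cv2.minAreaRect(c);print("green",r,[onz(T,*p,14).round(1) for p in cv2.boxPoints(r)])
h,c=b(T,(0,40,20),(15,255,110),(205,185,270,245));r=cv2.minAreaRect(c);P=[onz(T,*p,20) for p in cv2.boxPoints(r)];print("holder",r,np.round(P,1),np.mean(P,0))
A=cv2.resize(S["img"][225:340,210:310],None,fx=5,fy=5,interpolation=cv2.INTER_CUBIC)[:575]
B=cv2.resize(T["img"][185:250,205:270],None,fx=6,fy=6,interpolation=cv2.INTER_CUBIC)
B2=cv2.resize(T["img"][210:275,380:445],None,fx=6,fy=6,interpolation=cv2.INTER_CUBIC)
cv2.imwrite("pics/a.png",A[:,:,::-1]);cv2.imwrite("pics/b.png",np.hstack([B,B2])[:,:,::-1])
E
```

```text
cover [457.62511292 181.60523939] [415.91864651 242.92224622] 184.5 231.5 (array([ 476.53698476, -227.2201346 ,   52.07368229]), np.float64(0.6805717977840767)) [ 476.72730242 -226.12748234   57.        ] [ 474.52849919 -223.76402867   55.        ]
white [255.08125    246.85416667] [229.36821705 209.56976744] (249, 243, 13, 9) (226, 206, 8, 8)
green ((412.9366149902344, 243.80355834960938), (40.26133346557617, 39.44060516357422), 65.77225494384766) [array([ 502.2, -160.8,   14. ]), array([ 542.6, -253.8,   14. ]), array([ 449. , -291.8,   14. ]), array([ 409.4, -199.8,   14. ])]
holder ((237.729736328125, 214.87840270996094), (38.4693603515625, 38.96255874633789), 80.53767395019531) [[595.1 279.1  20. ]
 [610.7 179.5  20. ]
 [512.6 162.5  20. ]
 [497.2 260.9  20. ]] [553.90741957 220.48614346  20.        ]
```

View pics/a.png

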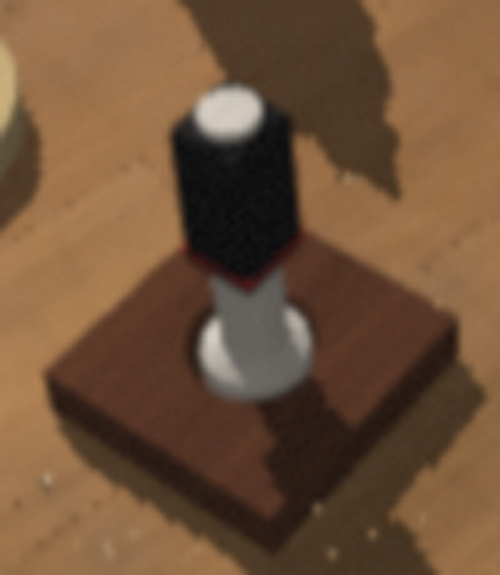

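View pics/b.png

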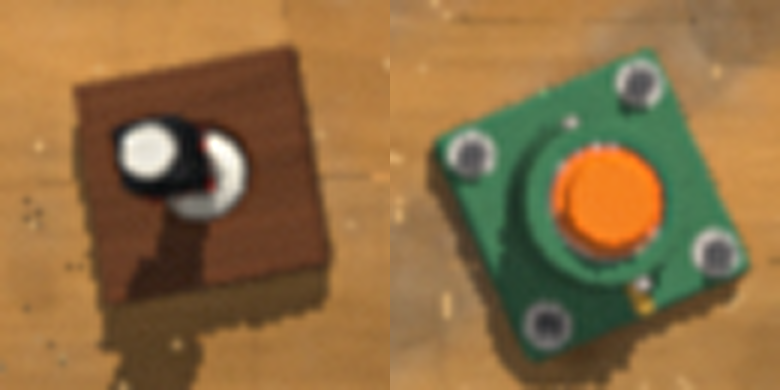

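Crop a: handle's lower edge corners at (185,247), (248,285), (300,235); foot centred near (254,350). Crop b: button at (149,152), holder corners at (78,88), (292,47), (330,262); cover top face at about (613,198), four bolts at (640,83), (470,155), (716,253), (548,325).

Run:
```python
from h import *
S=snapshot("scene");T=snapshot("top")
sc=lambda u,v,z:onz(S,210+u/5,225+v/5,z)
tb=lambda u,v,z:onz(T,204.6+u/6,184.6+v/6,z)
tu=lambda u,v,z:onz(T,379.6+(u-390)/6,209.6+v/6,z)
l,m,r=sc(185,247,64),sc(248,285,64),sc(300,235,64)
ang=lambda d:np.degrees(np.arctan2(d[1],d[0]))
print("handle",l.round(1),m.round(1),r.round(1),np.linalg.norm(l-m),np.linalg.norm(r-m),ang(l-m),ang(r-m),"ctr",(l+r)/2)
a,b,c=tb(78,88,20),tb(292,47,20),tb(330,262,20)
print("holder top",(a+c)/2,ang(a-b),ang(b-c),np.linalg.norm(a-b),np.linalg.norm(b-c))
a,b,c=sc(48,375,20),sc(275,518,20),sc(457,322,20)
print("holder scene",(a+c)/2,ang(a-b),ang(c-b),np.linalg.norm(a-b),np.linalg.norm(b-c))
print("button top",tb(149,152,128),"scene",sc(229,112,128))
print("two", two(S,(209.6+229/5,224.6+112/5),T,(204.6+149/6,184.6+152/6)))
print("cover",tu(613,198,57),"bolts",tu(593.5,204,20))
g,_=blob(S["img"],(3,150,120),(20,255,255),(440,170,475,200))
print("cover scene",onz(S,*g,54))
def tgt(p,yaw,z):pass
```

```text
handle [568.8 232.   64. ] [542.8 227.5  64. ] [547.3 202.9  64. ] 26.341875573110872 25.048354000272713 9.735251060740794 -79.7707295526825 ctr [558.01030785 217.43644324  64.        ]
holder top [556.6712482  218.50890899  20.        ] 100.25994035596297 10.446783590051828 93.82830127141695 94.26774452023157
holder scene [552.06554875 221.51578817  20.        ] 10.805800561055216 -79.52173322854408 94.67852936375392 92.50379447402445
button top [556.17281187 219.24790697 128.        ] scene [552.72394535 220.52232758 128.        ]
two (array([556.07180517, 219.41129848, 125.71696073]), np.float64(0.8861870223019211))
cover [ 477.49263619 -228.22644479   57.        ] bolts [ 475.89506873 -226.98258446   20.        ]
cover scene [ 475.13566966 -225.11094845   54.        ]
```

```bash
python3 -m jog '0 0 0 0 0 0.111 -1; 0.3 -0.42 0 0 0 0 -1; 0.3 -0.42 0 0 0 0 -1; 0.3 -0.42 0 0 0 0 -1; 0.3 -0.42 0 0 0 0 -1'
python3 -m jog '0.3 -0.42 0 0 0 0 -1; 0.3 -0.42 0 0 0 0 -1; 0.3 -0.42 0 0 0 0 -1; 0.3 -0.42 0 0 0 0 -1; 0.3 -0.42 0 0 0 0 -1'
```

```text
time: 0.92
tool_pos: [261.5, -387.0, 404.7]
tcp_rot: [180.0, -0.0, 10.0]
ft_force: [0.5, 0.0, -0.2]
finger_gap: 85.6
grip_force: 0.0
time: 1.55
tool_pos: [372.6, -154.1, 405.0]
tcp_rot: [180.0, -0.0, 10.0]
ft_force: [0.8, -0.5, 0.0]
finger_gap: 85.5
grip_force: 0.0
```

```bash
python3 -m jog '0.35 -0.48 0 0 0 0 -1; 0.35 -0.48 0 0 0 0 -1; 0.35 -0.48 0 0 0 0 -1; 0.35 -0.48 0 0 0 0 -1; 0.35 -0.48 0 0 0 0 -1'
python3 -m jog '0.35 -0.48 0 0 0 0 -1; 0.35 -0.48 0 0 0 0 -1; 0 0 0 0 0 0 -1; 0 0 0 0 0 0 -1; 0 0 0 0 0 0 -1'
python3 - <<'E'
from h import *
for n in("scene","top"):
    d=snapshot(n)
    if n=="top": a=d["img"]
    else: b=d["img"]
cv2.imwrite("pics/c.png",np.hstack([cv2.resize(b[100:330,150:350],None,fx=2,fy=2),cv2.resize(a[130:330,150:350],(400,460))])[:,:,::-1])
E
```

```text
time: 2.17
tool_pos: [503.5, 113.1, 404.9]
tcp_rot: [180.0, -0.0, 10.0]
ft_force: [-0.3, -0.6, 0.7]
finger_gap: 85.3
grip_force: 0.0
time: 2.8
tool_pos: [555.0, 216.7, 405.2]
tcp_rot: [180.0, -0.0, 9.9]
ft_force: [-0.1, -0.0, 0.5]
finger_gap: 85.3
grip_force: 0.0
```

View pics/c.png

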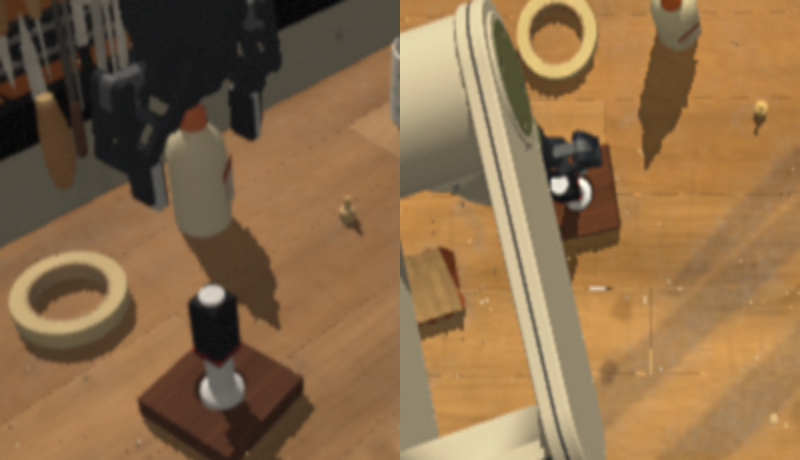

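Fingers straddle the line above the driver (handle at about (213,320) left panel); the bottle is clear behind. Descending.

```bash
python3 -m jog '0 -0.024 0.4 0 0 0 -1; 0 0 0.4 0 0 0 -1; 0 0 0.4 0 0 0 -1; 0 0 0.2 0 0 0 -1; 0 0 0.18 0 0 0 -1' 60
python3 -m jog '0 0 0 0 0 0 0; 0 0 0 0 0 0 0; 0 0 0 0 0 0 0.1; 0 0 0 0 0 0 0.1; 0 0 0 0 0 0 0.2' 30
python3 -m jog '0 0 0 0 0 0 0.3; 0 0 0 0 0 0 0.3; 0 0 0 0 0 0 0.3;0 0 0 0 0 0 0.4; 0 0 0 0 0 0 0.4' 30
python3 - <<'E'
from h import *
a=snapshot("scene")["img"]
cv2.imwrite("pics/d.png",cv2.resize(a[160:340,190:350],None,fx=3,fy=3)[:,:,::-1])
E
```

```text
time: 3.52
tool_pos: [555.1, 219.8, 246.8]
tcp_rot: [-180.0, -0.1, 10.0]
ft_force: [0.8, 0.5, 0.1]
finger_gap: 85.6
grip_force: 0.0
time: 4.15
tool_pos: [554.9, 220.2, 247.1]
tcp_rot: [-180.0, -0.0, 10.0]
ft_force: [-0.0, 1.0, 0.3]
finger_gap: 33.9
grip_force: 0.0
time: 4.78
tool_pos: [554.8, 220.2, 246.7]
tcp_rot: [-180.0, -0.0, 10.0]
ft_force: [0.0, 0.4, 0.6]
finger_gap: 27.8
grip_force: 30.0
```

View pics/d.png

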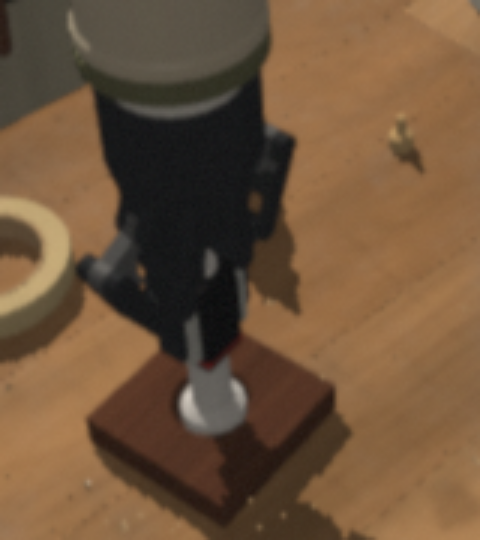

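Fingers hold the handle (about (210,320)) and the foot (212,405) is still seated. Firm up the grip and lift.

```bash
python3 -m jog '0 0 0 0 0 0 1; 0 0 0 0 0 0 1; 0 0 0 0 0 0 1' 100
python3 -m jog '0 0 -0.1 0 0 0 1; 0 0 -0.2 0 0 0 1; 0 0 -0.3 0 0 0 1; 0 0 -0.4 0 0 0 1; 0 0 -0.2 0 0 0 1'
python3 -m jog '0 0 0 0 0 0 1; 0 0 0 0 0 0 1'
python3 - <<'E'
from h import *
S=snapshot("scene");T=snapshot("top")
cv2.imwrite("pics/e.png",cv2.resize(S["img"][100:340,170:350],None,fx=2.4,fy=2.4)[:,:,::-1])
E
```

```text
time: 5.2
tool_pos: [554.9, 220.2, 246.9]
tcp_rot: [-180.0, -0.0, 10.0]
ft_force: [-0.1, 0.1, 2.6]
finger_gap: 26.9
grip_force: 98.4
time: 5.82
tool_pos: [555.4, 220.3, 370.9]
tcp_rot: [-180.0, -0.3, 10.0]
ft_force: [1.1, -0.0, -1.5]
finger_gap: 27.0
grip_force: 98.2
time: 6.08
tool_pos: [554.4, 220.0, 365.1]
tcp_rot: [180.0, 0.1, 10.0]
ft_force: [0.7, 0.9, -2.5]
finger_gap: 26.7
grip_force: 98.2
```

View pics/e.png

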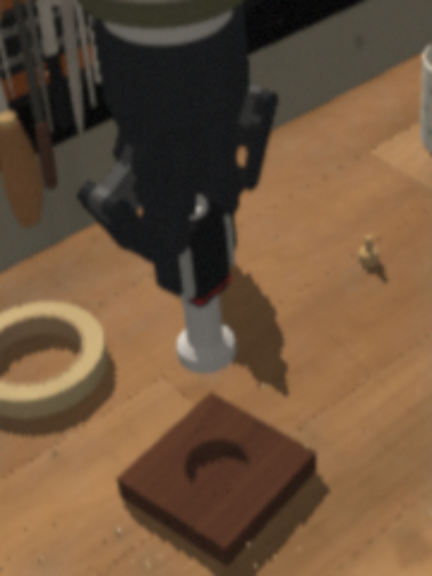

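Driver upright in the hand, foot at (206,345), clear of the holder; recess at (218,470). Going to the unit.

```bash
python3 -m jog '-0.155 0.427 0 0 0 0 1; -0.155 0.427 0 0 0 0 1; -0.155 0.427 0 0 0 0 1; -0.155 0.427 0 0 0 0 1; -0.155 0.427 0 0 0 0 1'
python3 -m jog '-0.155 0.427 0 0 0 0 1; -0.155 0.427 0 0 0 0 1; -0.155 0.427 0 0 0 0 1; -0.155 0.427 0 0 0 0 1; -0.155 0.427 0 0 0 0 1'
python3 -m jog '0 0 0.2 0 0 0 1; 0 0 0.2 0 0 0 1; 0 0 0 0 0 0 1; 0 0 0 0 0 0 1'
python3 - <<'E'
from h import *
S=snapshot("scene");T=snapshot("top")
print(sense()["tool_pos"])
A=cv2.resize(S["img"][125:225,410:510],None,fx=5,fy=5,interpolation=cv2.INTER_CUBIC)
B=cv2.resize(T["img"][210:275,380:430],(385,500),interpolation=cv2.INTER_CUBIC)[:,:300]
cv2.imwrite("pics/f.png",np.hstack([A,B])[:,:,::-1])
E
```

```text
time: 6.8
tool_pos: [514.8, -4.9, 365.2]
tcp_rot: [-180.0, 0.1, 10.0]
ft_force: [-0.2, 0.1, -2.0]
finger_gap: 26.9
grip_force: 98.6
time: 7.42
tool_pos: [475.5, -228.5, 365.2]
tcp_rot: [-179.9, 0.1, 10.0]
ft_force: [0.8, 0.2, -2.6]
finger_gap: 27.3
grip_force: 98.6
time: 7.92
tool_pos: [476.4, -226.6, 326.5]
tcp_rot: [-180.0, 0.0, 10.0]
ft_force: [0.6, -0.1, -1.8]
finger_gap: 26.7
grip_force: 99.0
[ 476.74250494 -226.95277025  327.47803139]
```

View pics/f.png

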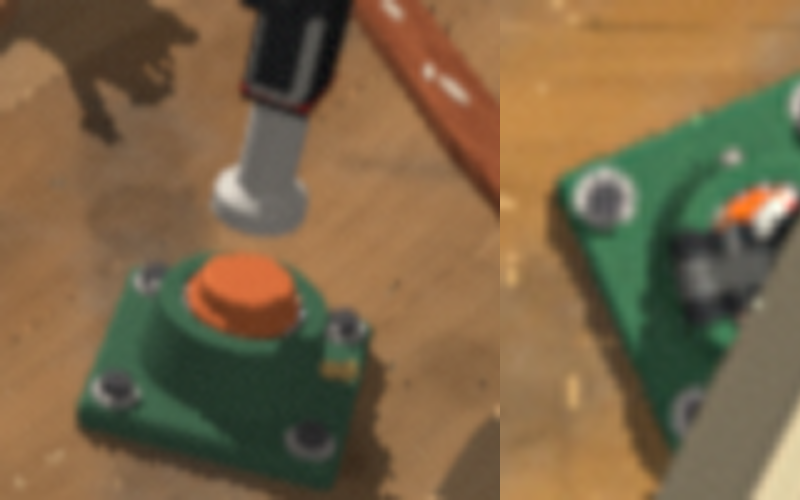

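Scene crop: foot silhouette spans (211–307, 165–236), cover top face centred about (249,279), directly below. Compare the two in world coordinates.

Run:
```python
from h import *
S=snapshot("scene")
f=lambda u,v,z:onz(S,409.6+u/5,124.6+v/5,z).round(1)
print("foot",f(259,201,95.5),"foot L/R",f(211,197,95.5),f(307,205,95.5),"cover",f(249,279,57),"L/R",f(200,272,57),f(299,288,57))
b=[(115,388),(153,278),(310,437),(346,327)];print("bolts",f(*np.mean(b,0),19))
```

```text
foot [ 475.3 -224.8   95.5] foot L/R [ 490.  -213.7   95.5] [ 460.8 -236.    95.5] cover [ 473.1 -227.2   57. ] L/R [ 489.4 -217.1   57. ] [ 455.8 -236.5   57. ]
bolts [ 471.4 -224.1   19. ]
```

```bash
python3 -m jog '-0.014 0.01 0.1 0 0 0 1; 0 0 0.1 0 0 0 1; 0 0 0.06 0 0 0 1; 0 0 0 0 0 0 1; 0 0 0 0 0 0 1'
for i in 1 ; do python3 -m jog '0 0 0.01 0 0 0 1; 0 0 0.01 0 0 0 1; 0 0 0.01 0 0 0 1; 0 0 0 0 0 0 1'; python3 -m jog '0 0 0.01 0 0 0 1; 0 0 0 0 0 0 1' ;python3 -m jog '0 0 0.01 0 0 0 1; 0 0 0 0 0 0 1' ; python3 -m jog '0 0 0.01 0 0 0 1; 0 0 0 0 0 0 1' ; done | grep -E 'pos|force'
```

```text
time: 8.7
tool_pos: [475.2, -228.6, 300.8]
tcp_rot: [180.0, -0.0, 10.0]
ft_force: [0.2, -0.0, -2.3]
finger_gap: 26.6
grip_force: 99.0
tool_pos: [475.1, -228.5, 297.6]
ft_force: [-0.5, 0.3, -2.4]
grip_force: 99.0
tool_pos: [475.1, -228.5, 296.6]
ft_force: [-0.5, -0.4, -1.7]
grip_force: 99.0
tool_pos: [475.1, -228.5, 295.6]
ft_force: [-0.1, 0.8, -1.9]
grip_force: 99.0
tool_pos: [475.1, -228.5, 294.6]
ft_force: [0.7, -0.0, -2.0]
grip_force: 99.0
```

```bash
f(){ grep -E 'pos|ft_force'|cut -c1-45|paste -sd' '; }
python3 -m jog '0 0 0.01 0 0 0 1; 0 0 0 0 0 0 1'|f; python3 -m jog '0 0 0.005 0 0 0 1; 0 0 0 0 0 0 1'|f; python3 -m jog '0 0 0.005 0 0 0 1; 0 0 0 0 0 0 1'|f; python3 -m jog '0 0 0.005 0 0 0 1; 0 0 0 0 0 0 1'|f; python3 -m jog '0 0 0.005 0 0 0 1; 0 0 0 0 0 0 1'|f
```

```text
tool_pos: [475.2, -228.5, 294.0] ft_force: [0.0, 0.0, -0.6]
tool_pos: [475.3, -228.5, 293.8] ft_force: [-0.5, 1.1, 4.9]
tool_pos: [475.4, -228.6, 293.6] ft_force: [-1.3, 1.9, 7.5]
tool_pos: [475.5, -228.6, 293.4] ft_force: [-1.5, 2.9, 7.9]
tool_pos: [475.3, -228.7, 292.0] ft_force: [-1.0, -0.5, 2.8]
```

```bash
f(){ grep -E 'pos|ft_force'|cut -c1-45|paste -sd' '; }
python3 -m jog '0 0 0.005 0 0 0 1; 0 0 0 0 0 0 1'|f; python3 -m jog '0 0 0.005 0 0 0 1; 0 0 0 0 0 0 1'|f; python3 -m jog '0 0 0.005 0 0 0 1; 0 0 0 0 0 0 1'|f; python3 -m jog '0 0 0.005 0 0 0 1; 0 0 0 0 0 0 1'|f; python3 -m jog '0 0 0.005 0 0 0 1; 0 0 0 0 0 0 1'|f
```

```text
tool_pos: [475.2, -228.7, 291.2] ft_force: [0.6, -1.9, 2.4]
tool_pos: [475.1, -228.6, 290.7] ft_force: [0.2, -1.1, 2.3]
tool_pos: [474.9, -228.4, 289.7] ft_force: [0.4, 0.0, -0.1]
tool_pos: [474.8, -228.3, 289.1] ft_force: [-0.3, -0.0, -2.0]
tool_pos: [474.9, -228.3, 288.8] ft_force: [-0.0, 0.1, -2.7]
```

```bash
f(){ grep -E 'pos|ft_force'|cut -c1-45|paste -sd' '; }
python3 -m jog '0 0 0.01 0 0 0 1; 0 0 0 0 0 0 1'|f; python3 -m jog '0 0 0.01 0 0 0 1; 0 0 0 0 0 0 1'|f; python3 -m jog '0 0 0.01 0 0 0 1; 0 0 0 0 0 0 1'|f; python3 -m jog '0 0 0.005 0 0 0 1; 0 0 0 0 0 0 1'|f; python3 -m jog '0 0 0.005 0 0 0 1; 0 0 0 0 0 0 1'|f
```

```text
tool_pos: [475.0, -228.5, 287.9] ft_force: [-0.8, -0.2, -2.1]
tool_pos: [475.1, -228.5, 287.0] ft_force: [-0.0, -0.2, -2.1]
tool_pos: [475.1, -228.5, 286.1] ft_force: [-0.3, 0.3, -2.9]
tool_pos: [475.1, -228.5, 285.7] ft_force: [-0.2, 0.3, -2.0]
tool_pos: [475.1, -228.5, 285.1] ft_force: [-0.4, -0.1, -1.9]
```

```bash
f(){ grep -E 'pos|ft_force'|cut -c1-45|paste -sd' '; }
python3 -m jog '0 0 0.005 0 0 0 1; 0 0 0 0 0 0 1'|f; python3 -m jog '0 0 0.005 0 0 0 1; 0 0 0 0 0 0 1'|f; python3 -m jog '0 0 0.005 0 0 0 1; 0 0 0 0 0 0 1'|f
python3 - <<'E'
from h import *
S=snapshot("scene")
cv2.imwrite("pics/g.png",cv2.resize(S["img"][125:225,410:510],None,fx=5,fy=5,interpolation=cv2.INTER_CUBIC)[:,:,::-1])
E
```

```text
tool_pos: [475.1, -228.5, 284.6] ft_force: [-0.1, -0.2, -2.8]
tool_pos: [475.1, -228.5, 284.1] ft_force: [0.1, -0.6, -3.1]
tool_pos: [475.2, -228.5, 284.1] ft_force: [-2.3, 1.0, 2.0]
```

View pics/g.png

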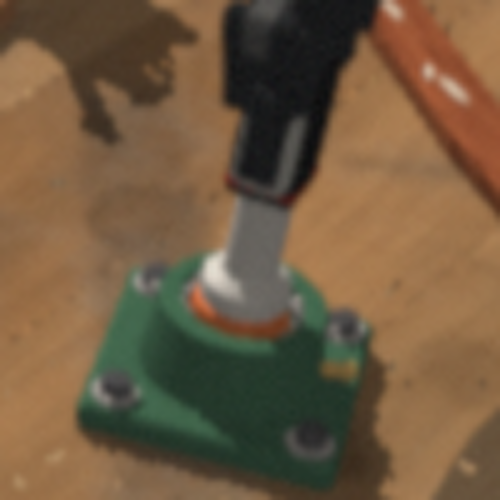

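Foot is on the cover, seated deep in the hub at (245,290); solid contact begins at the plausible 10 mm of travel. Build force.

```bash
f(){ grep -E 'pos|ft_force'|cut -c1-45|paste -sd' '; }
python3 -m jog '0 0 0.004 0 0 0 1; 0 0 0 0 0 0 1'|f; python3 -m jog '0 0 0.004 0 0 0 1; 0 0 0 0 0 0 1'|f; python3 -m jog '0 0 0 0 0 0 1'|f
```

```text
tool_pos: [475.3, -228.6, 284.1] ft_force: [-3.0, 2.2, 6.8]
tool_pos: [475.3, -228.6, 284.1] ft_force: [-4.4, 3.1, 10.1]
tool_pos: [475.3, -228.5, 284.1] ft_force: [-3.9, 2.8, 9.1]
```

```bash
f(){ grep -E 'time|pos|rot|ft_force'|cut -c1-45|paste -sd' '; }
python3 -m jog '0 0 0.004 0 0 0 1; 0 0 0 0 0 0 1'|f; python3 -m jog '0 0 0.002 0 0 0 1; 0 0 0 0 0 0 1'|f; python3 -m jog '0 0 0 0 0 0 1;0 0 0 0 0 0 1;0 0 0 0 0 0 1;0 0 0 0 0 0 1;0 0 0 0 0 0 1'|f;  python3 -m jog '0 0 0 0 0 0 1;0 0 0 0 0 0 1;0 0 0 0 0 0 1;0 0 0 0 0 0 1;0 0 0 0 0 0 1'|f; python3 -c "from bench import *;print(sense()['wrist_torque'])"
```

```text
time: 15.38 tool_pos: [475.3, -228.5, 284.0] tcp_rot: [180.0, -0.0, 10.0] ft_force: [-5.8, 3.0, 13.1]
time: 15.62 tool_pos: [475.4, -228.6, 284.0] tcp_rot: [180.0, -0.0, 10.0] ft_force: [-6.0, 3.7, 13.4]
time: 16.25 tool_pos: [475.4, -228.6, 284.0] tcp_rot: [180.0, -0.0, 10.0] ft_force: [-4.9, 4.6, 13.4]
time: 16.88 tool_pos: [475.4, -228.6, 284.1] tcp_rot: [180.0, -0.0, 10.0] ft_force: [-5.0, 3.3, 13.8]
[ 0.89905735  1.2841726  -0.01442708]
```

```bash
f(){ grep -E 'time|pos|rot|ft_force'|cut -c1-45|paste -sd' '; }
python3 -m jog '0 0 -0.01 0 0 0 1; 0 0 -0.01 0 0 0 1; 0 0 -0.05 0 0 0 1; 0 0 -0.2 0 0 0 1; 0 0 -0.3 0 0 0 1'|f; python3 -m jog '0 0 -0.25 0 0 0 1; 0 0 0 0 0 0 1; 0 0 0 0 0 0 1;0 0 0 0 0 0 1'|f
python3 - <<'E'
from h import *
S=snapshot("scene")
g,c=blob(S["img"],(3,140,70),(20,255,255),(440,165,480,200));e=cv2.fitEllipse(c);print(g,e,cv2.contourArea(c),onz(S,*g,47.1),[onz(S,*c[i,0],47.1).round(0) for i in(c[:,0,0].argmin(),c[:,0,0].argmax(),c[:,0,1].argmin(),c[:,0,1].argmax())])
cv2.imwrite("pics/h.png",cv2.resize(S["img"][125:225,410:510],None,fx=5,fy=5,interpolation=cv2.INTER_CUBIC)[:,:,::-1])
E
```

```text
time: 17.5 tool_pos: [474.7, -228.3, 338.6] tcp_rot: [-179.9, 0.1, 10.0] ft_force: [0.4, -0.1, -2.0]
time: 18.0 tool_pos: [474.7, -228.3, 362.5] tcp_rot: [-179.9, 0.1, 10.0] ft_force: [0.8, -1.2, -2.9]
[457.6789424  185.01322002] ((457.674560546875, 184.99813842773438), (11.978610038757324, 19.035118103027344), 103.09520721435547) 176.5 [ 472.87410085 -224.0197433    47.1       ] [array([ 488., -213.,   47.]), array([ 454., -229.,   47.]), array([ 492., -233.,   47.]), array([ 465., -205.,   47.])]
```

View pics/h.png

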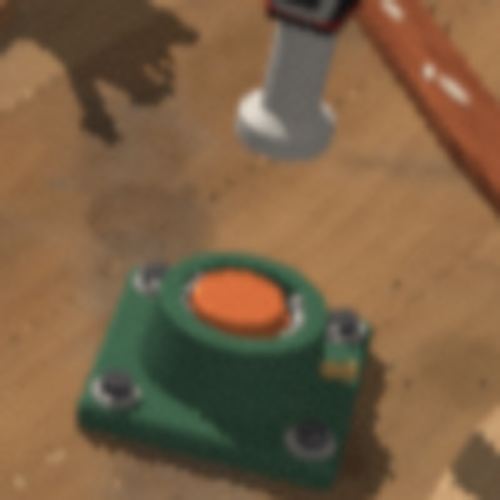

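The cover's top (240,300) sits level, almost flush with the hub. Returning the driver.

```bash
python3 -m jog '0.157 -0.428 0 0 0 0 1; 0.157 -0.428 0 0 0 0 1; 0.157 -0.428 0 0 0 0 1; 0.157 -0.428 0 0 0 0 1; 0.157 -0.428 0 0 0 0 1' >/dev/null
python3 -m jog '0.157 -0.428 0 0 0 0 1; 0.157 -0.428 0 0 0 0 1; 0.157 -0.428 0 0 0 0 1; 0.157 -0.428 0 0 0 0 1; 0.157 -0.428 0 0 0 0 1'>/dev/null
python3 -m jog '0 0 0.3 0 0 0 1; 0 0 0.3 0 0 0 1; 0 0 0 0 0 0 1; 0 0 0 0 0 0 1; 0 0 0 0 0 0 1'
```

```text
time: 19.92
tool_pos: [556.1, 220.3, 306.2]
tcp_rot: [-180.0, -0.2, 10.0]
ft_force: [0.8, -0.5, -1.9]
finger_gap: 27.4
grip_force: 99.4
```

```bash
python3 -m jog '-0.008 0 0.2 0 0 0 1; 0 0 0.2 0 0 0 1; 0 0 0 0 0 0 1; 0 0 0 0 0 0 1; 0 0 0 0 0 0 1'|grep -E 'pos|ft'
```

```text
tool_pos: [555.0, 220.2, 265.1]
ft_force: [0.5, 0.0, -1.9]
```

```bash
f(){ grep -E 'pos|ft_force'|cut -c1-45|paste -sd' '; }
python3 -m jog '0 0 0.03 0 0 0 1; 0 0 0.03 0 0 0 1; 0 0 0 0 0 0 1'|f;python3 -m jog '0 0 0.03 0 0 0 1; 0 0 0.02 0 0 0 1; 0 0 0 0 0 0 1'|f;python3 -m jog '0 0 0.03 0 0 0 1; 0 0 0.02 0 0 0 1; 0 0 0 0 0 0 1'|f;python3 -m jog '0 0 0.01 0 0 0 1; 0 0 0 0 0 0 1; 0 0 0 0 0 0 1'|f
```

```text
tool_pos: [554.4, 220.1, 257.9] ft_force: [0.4, -0.4, -3.1]
tool_pos: [554.5, 220.1, 253.0] ft_force: [0.3, 1.0, -3.3]
tool_pos: [554.5, 220.1, 248.0] ft_force: [-0.3, -0.2, -2.0]
tool_pos: [554.6, 220.1, 247.4] ft_force: [-0.2, -0.1, -2.1]
```

```bash
f(){ grep -E 'pos|ft_force|gap'|cut -c1-45|paste -sd' '; }
python3 -m jog '0 0 0.005 0 0 0 1; 0 0 0 0 0 0 1'|f;python3 -m jog '0 0 0.004 0 0 0 1; 0 0 0 0 0 0 1'|f
```

```text
tool_pos: [554.7, 220.1, 246.9] ft_force: [0.2, 0.5, -1.9] finger_gap: 27.2
tool_pos: [554.7, 220.1, 246.9] ft_force: [-0.8, -0.2, 3.5] finger_gap: 26.8
```

```bash
f(){ grep -E 'time|pos|ft_force|gap'|cut -c1-45|paste -sd' '; }
python3 -m jog '0 0 -0.003 0 0 0 0.3; 0 0 0 0 0 0 0.2; 0 0 0 0 0 0 0; 0 0 0 0 0 0 -0.5; 0 0 0 0 0 0 -1' 20|f;python3 -m jog '0 0 0 0 0 0 -1; 0 0 0 0 0 0 -1; 0 0 0 0 0 0 -1; 0 0 0 0 0 0 -1'|f
python3 -m jog '0 0 -0.1 0 0 0 -1; 0 0 -0.3 0 0 0 -1; 0 0 -0.4 0 0 0 -1; 0 0 -0.4 0 0 0 -1; 0 0 -0.3 0 0 0 -1'|f
python3 -m jog '0 0 0 0 0 0 -1; 0 0 0 0 0 0 -1; 0 0 0 0 0 0 -1; 0 0 0 0 0 0 -1'|f
python3 - <<'E'
from h import *
S=snapshot("scene")
w,c=blob(S["img"],(0,0,150),(180,70,255),(240,235,275,262));print(w,cv2.boundingRect(c))
cv2.imwrite("pics/i.png",S["img"][:,:,::-1])
E
```

```text
time: 23.18 tool_pos: [554.6, 220.1, 246.7] ft_force: [-0.4, -0.4, -0.3] finger_gap: 77.0
time: 23.68 tool_pos: [554.6, 220.1, 246.7] ft_force: [0.1, -0.3, 0.5] finger_gap: 85.3
time: 24.3 tool_pos: [554.7, 220.1, 399.9] ft_force: [-0.6, 0.6, 0.3] finger_gap: 85.2
time: 24.8 tool_pos: [554.4, 220.0, 395.4] ft_force: [0.4, 0.3, 0.1] finger_gap: 85.4
[255.08125    246.85416667] (249, 243, 13, 9)
```

The button centroid in the scene view matches its starting pixel exactly, (255.08, 246.85), so the driver stands in its original place.

```bash
python3 -c "
from bench import *
print(hand_in())"
```

```text
the job is handed in; nothing more can be done
None
```

The cover was pressed past its click onto the bearing, held at about 16 N for over a second, and the driver stands back in its holder; the job is handed in, but no verdict came back.

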